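Seat the filter support disc and open its vacuum valve

TASK

Two vacuum filtration stations stand on the lab bench; one carries a steel funnel, the other is empty with its bronze support disc lying loose on its deck. Without picking the disc up, push it with a fingertip across the deck until it drops over the edge into the round recess of the empty station and lies flat and flush there, then push the red valve lever of that same station all the way over to its far side. Leave the funnel, the other station's lever and the beaker, rubber bulb and bottle around them as they are.

Things in the scene. Friction and masses are not known exactly. Their poses are not given: they have to be found in the camera images.
- station: the empty filtration station, fixed to the bench: grey block with a flat white deck, 170 mm along its x, 190 mm along its y, deck 45 mm above the bench. Origin: centre of its underside; z up. In its frame the recess centre is at x = +30 mm, y = +35 mm and the valve lever's pivot at x = +45 mm, y = -60 mm. The deck has no raised lip at its outer edges
- station_seat (a point): centre of the floor of the empty station's round recess (55 mm diameter, 8 mm deep, dark floor, mouth chamfered 1.5 mm), 37 mm above the bench; axes as the station's
- disc: loose bronze-coloured sintered support disc, 50 mm diameter, 8 mm thick, about 80 g; lies flat on the white deck of the empty station, 60 to 115 mm from the recess centre, nearer the -x side of the station. Origin: centre of its underside; z along its axis. In the recess its top is flush with the deck
- valve (a joint): angle of the empty station's red valve lever, rad: near 0 closed (leans 0.5 rad off upright to the station's -x side), 1.0 fully open (0.5 rad to its +x side); it stays where it is left. Turning it takes about 1.5 N at the ball. The pivot lies 67 mm above the bench, in the top of a grey housing on the deck (70 mm along the station x, 50 mm along y, 25 mm tall); a steel stem carries a red ball, 26 mm diameter, whose centre is 40 mm from the pivot
- valve_tip (a point): centre of the red ball, 26 mm diameter, on the end of the empty station's lever; about 102 mm above the bench with the lever closed, moving 38 mm along the station's +x as it opens, highest (107 mm) half way
- station2: the other filtration station, same shape, fixed, holding the funnel over its recess; leave alone
- valve2 (a joint): lever angle of the other station's valve, rad, closed near 0; leave alone
- funnel: loose steel filter funnel standing on station2's deck over its recess, 82 mm tall, 76 mm widest diameter, 0.4 kg. Origin: centre of its underside
- beaker: loose glass beaker on the bench, 66 mm diameter, 85 mm tall. Origin: centre of its underside
- bulb: loose orange rubber pipette bulb standing on the bench, 56 mm diameter, 75 mm tall. Origin: centre of its underside
- bottle: loose amber bottle with a red cap on the bench, 60 mm diameter, 130 mm tall. Origin: centre of its underside

How it is judged:
On the way, in this order (a step that is already met when the one before it is completed fails the run):
1. the disc has dropped into the empty station's recess and lies flat (horizontal distance between disc and station_seat below 0.004 m and z of disc in the frame of station_seat below 0.0018 m and angle between disc's own z axis and vertical below 0.05 rad), for 0.2 s.
2. then that station's valve lever is pushed over to its far stop (all of step 1 and value of joint valve above 0.85 rad), for 0.2 s.
At the end, for the whole second after the job is handed in: disc at rest in the empty station's recess: within 4 mm of its centre, underside within 1.8 mm of the floor, tilt under 0.05 rad; that station's lever past 0.85 of 1.0 rad, the other below 0.2; funnel, beaker, bulb, bottle upright within 15 mm of their starts (all of step 2 and value of joint valve2 below 0.2 rad and linear speed of disc below 0.01 m/s and distance of each of funnel, beaker, bulb, bottle from where it was at the start of the episode below 0.015 m and angle between each of funnel, beaker, bulb, bottle's own z axis and vertical below 0.2 rad); the robot touches nothing.
It fails at once if the disc is lifted (its underside's centre more than 10 mm above the deck) (z of disc in the frame of station_seat above 0.018 m).
It fails at once if the disc is pushed off the station (z of disc in the frame of station_seat below -0.012 m).
It fails at once if the other station's valve is moved (value of joint valve2 above 0.2 rad).
It fails at once if the funnel, beaker, bulb or bottle is shoved or knocked over (distance of any of funnel, beaker, bulb, bottle from where it was at the start of the episode above 0.02 m or angle between any of funnel, beaker, bulb, bottle's own z axis and vertical above 0.3 rad).
It also fails if it takes over 51 s, if anything falls off the work surface, if the arm or the gripper's body presses on something with over 40 N, if the wrist force passes 120 N, or if a joint passes its speed limit or range.

ROBOT

A 6-joint arm with a two-finger parallel gripper is mounted at the origin on the work surface. World frame = base frame: x ahead of the robot, y to its left, z up, the work surface at z = 0. Lengths are in m, angles in rad, forces in N, time in s.
With the tool pointing down it reaches from about 0.375 to 0.9 m from the base axis. Payload 3.1 kg.
Tool frame: the origin (TCP) lies on the centre line of the jaws, within the pads' length; the fingertips stand robot.nose_length ahead of it and the grasp point (between the pads) lies 6 mm ahead of it (robot.nose_length is the distance from the TCP to the fingertips, in m); z points along the fingers, y is the line along which they close (so a half turn about z gives the same grasp; the last joint's range is limited). The gripper opens to 87 mm and grips with 3 to 60 N. Pads are 19 mm wide; open, the fingers measure 117 mm over their backs; the gripper's body (75 mm by 190 mm) begins 51 mm behind the grasp point.
Start: joints at [-1.302, 0.527, 1.433, -0, 1.181, -0.178], TCP at [0.271, -0.563, 0.248] pointing down, gripper open.
Joint ranges: [-3.08, 3.08], [-0.75, 2.2], [0.22, 2.44], [-1.43, 4.57], [0, 2.65], [-2.85, 2.85]. Speed limits (rad/s): [2.79, 2.79, 3.14, 3.14, 3.14, 3.14].

INTERFACE

Orientations are given as a unit quaternion [x, y, z, w].
In Python, from rig import robot gives the robot as it stands.
- The arm moves only by the shell command python3 -m crank 'ROWS' [FORCE]. ROWS is JSON, one flat list of numbers, 7 for each row, row after row: the shift along the tool's x, y, z in mm, then the turn, a rotation vector about the tool's x, y, z in degrees, then the closure in counts, from 0 (fully open) to 255 (shut). In form: [x, y, z, ax, ay, az, fingers, x, y, z, ax, ay, az, fingers, ...]. A call has exactly 5 rows; each row is the pose to reach, as a shift and turn from the pose commanded when the call began, along the tool's axes at that moment; what a row does not reach only later rows make up. A row lasts 1/12 s, in which the tool goes at most 41.7 mm and 7.16 degrees, less where a joint would pass 70% of its speed; a pose out of reach is approached as far as the arm can. A call with a gripper value outside its range is refused whole. The fingers move at their own pace and stop on an object; FORCE is the grip in N (left out, the last holds). Time passes only in rows, so rows that repeat a pose let the fingers close, or fill a call up. It gives the time, the measured TCP pose, the force, the opening and the grip force at its end, in the units of the state.
- robot.get_obs(): the state, without advancing time (a new reading comes with each control period).
- robot.camera(name): name is "scene" or "side" or "wrist"; returns a dict with "pixels" (420x560x3 uint8, red, green, blue), "intrinsics" (3x3 intrinsics, pixels), "extrinsics" (4x4, takes a point from camera to world coordinates); the wrist camera has in their place "mount" (4x4, takes a point from camera to tool coordinates, whose origin is the TCP and whose axes are the flange's). Camera axes: x right, y down, z forward; pixel columns grow to the right and rows downward; lengths in m; the calibration is good to about 2 mm. A picture is of the moment at which its call begins: read the wrist's pose just before it. There is no depth.
- robot.hand_in(): hands the job in; it is judged then, once.
The state is a dict: "time": time; "q": joint angles; "joint_velocities": joint speeds; "joint_torque": joint torques, N m; "position": TCP position; "tool_rot": TCP orientation; "ft_force": force on the tool from outside, world axes, zero at the start; "moment": the same for the moment, N m; "grip_width": finger opening in m; "grip_force": force on a finger pad.
Only numpy, scipy, OpenCV 4.12 (cv2) and the standard library are available. Lean on these libraries where they do the work, as an engineer would, in place of code of your own. Each camera call takes 0.05 s, during which the arm holds its last target. There are 200 camera calls.

## Working session

There is one attempt and no reset: what is moved stays moved. The work goes in short steps, Python scripts to look and compute and a shell command to move; the robot and the scene stay as the last step left them, time stands still between calls to the robot, and variables do not carry over. Pictures are saved under pics/ and viewed, at most 10 in all, crops included, and the job is handed in when it is done.

```bash
mkdir -p pics; ls; python3 - <<'E'
from rig import robot
import cv2,numpy as np,pickle
o=robot.get_obs();print(o['time'],o['position'],o['tool_rot'],o['grip_width'],robot.nose_length)
d={}
for n in ['scene','side']:
    c=robot.camera(n);d[n]=c;cv2.imwrite(f'pics/{n}0.png',c['pixels'][:,:,::-1])
    print(n,np.round(c['intrinsics'],1).tolist(),np.round(c['extrinsics'],3).tolist())
c=robot.camera('wrist');d['wrist']=c;print(np.round(c['mount'],3).tolist())
pickle.dump((o,d),open('d0.pkl','wb'))
E
```

```text
pics
0.0 [ 0.27046613 -0.56270133  0.24657084] [ 9.75035553e-01  2.22046144e-01 -4.52130222e-05 -1.08511689e-03] 0.08699005558919447 0.025
scene [[478.0, 0.0, 285.3], [0.0, 478.0, 207.2], [0.0, 0.0, 1.0]] [[0.678, 0.609, -0.412, 1.19], [0.735, -0.57, 0.367, -0.442], [-0.011, -0.551, -0.834, 1.164], [0.0, 0.0, 0.0, 1.0]]
side [[535.6, 0.0, 283.1], [0.0, 535.6, 215.5], [0.0, 0.0, 1.0]] [[-0.999, -0.023, 0.026, 0.617], [-0.034, 0.699, -0.715, 0.953], [-0.002, -0.715, -0.699, 1.002], [0.0, 0.0, 0.0, 1.0]]
[[0.0, -0.953, -0.304, 0.084], [1.0, 0.0, 0.0, 0.0], [-0.0, -0.304, 0.953, -0.138], [0.0, 0.0, 0.0, 1.0]]
```

View pics/scene0.png

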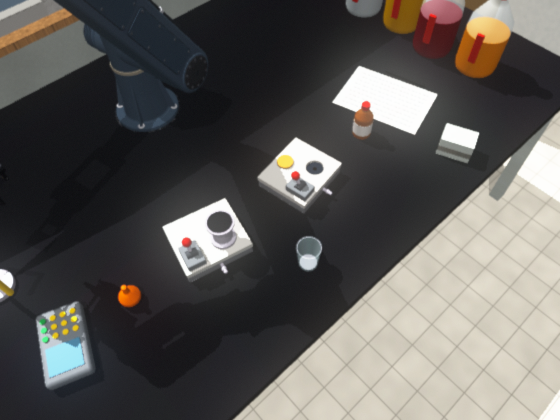

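View pics/side0.png

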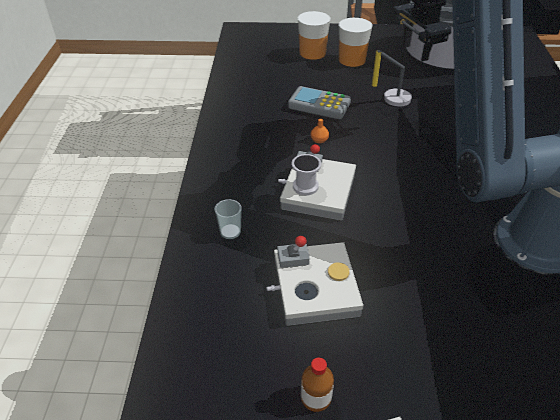

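Scene view: the empty station is at about (300,173), with the disc at (285,161), recess at (314,167) and red ball at (296,176). In the side view the disc is at (339,271), the recess at (306,290) and the ball at (301,241). Station x runs roughly along world x.

```bash
cat > h.py <<'E'
import numpy as np,cv2
def ray(c,uv,T=None):
    T=c['extrinsics'] if T is None else T
    uv=np.atleast_2d(np.float64(uv)); K=c['intrinsics']
    d=np.c_[(uv[:,0]-K[0,2])/K[0,0],(uv[:,1]-K[1,2])/K[1,1],np.ones(len(uv))]@T[:3,:3].T
    return T[:3,3],d
def plane(c,uv,z,T=None):
    o,d=ray(c,uv,T); return o+d*((z-o[2])/d[:,2])[:,None]
def tri(rays):
    A=0;b=0
    for o,d in rays:
        d=d[0]/np.linalg.norm(d[0]);P=np.eye(3)-np.outer(d,d);A=A+P;b=b+P@o
    return np.linalg.solve(A,b)
def big(mask,near):
    cs,_=cv2.findContours(mask.astype(np.uint8),cv2.RETR_LIST,cv2.CHAIN_APPROX_NONE)
    cs=[c for c in cs if len(c)>8]
    return min(cs,key=lambda c:np.linalg.norm(c[:,0].mean(0)-near)-0.3*np.sqrt(cv2.contourArea(c)))
E
python3 - <<'E'
import pickle;from h import *
o,d=pickle.load(open('d0.pkl','rb'))
S={'scene':dict(box=(245,125,355,220),disc=(285,161),rec=(314,167),ball=(296,176)),'side':dict(box=(260,225,375,335),disc=(339,271),rec=(306,290),ball=(301,241))}
rb=[]
for n,s in S.items():
    c=d[n];im=c['pixels'];x0,y0,x1,y1=s['box']
    hsv=cv2.cvtColor(im,cv2.COLOR_RGB2HSV);H,Sa,V=[hsv[...,i].astype(int) for i in range(3)]
    m=np.zeros(H.shape,bool);m[y0:y1,x0:x1]=1
    disc=m&(H>15)&(H<35)&(Sa>90)&(V>100)
    red=m&((H<8)|(H>172))&(Sa>120)&(V>70)
    rec=m&(V<110)
    for nm,mk,z in (('disc',disc,.0525),('recess',rec,.045)):
        k=big(mk,s[nm[:4] if nm=='disc' else 'rec'])
        P=plane(c,k[:,0],z)[:,:2].astype(np.float32)*1000
        (cx,cy),ax,_=cv2.fitEllipse(P); print(n,nm,len(k),np.round([cx,cy],1),np.round(ax,1))
    k=big(red,s['ball']);(u,v),r=cv2.minEnclosingCircle(k);rb.append(ray(c,(u,v)));print('ball px',u,v,r)
    white=m&(V>160)&(Sa<60)
    lab,L,st,_=cv2.connectedComponentsWithStats(white.astype(np.uint8));i=1+np.argmax(st[1:,4])
    k=cv2.convexHull(np.argwhere(L==i)[:,::-1].astype(np.float32))
    P=plane(c,k[:,0],.045)[:,:2].astype(np.float32)*1000
    print(n,'deck',cv2.minAreaRect(P))
    x0,y0,x1,y1=s['box'];cr=im[y0-5:y1+5,x0-5:x1+5,::-1];cv2.imwrite(f'pics/{n}_crop.png',cv2.resize(cr,None,fx=4.5,fy=4.5,interpolation=cv2.INTER_CUBIC))
print('ball',tri(rb))
E
```

```text
scene disc 40 [520.7 156. ] [46.7 47.6]
scene recess 404 [563.1 174.6] [384.4 410.3]
ball px 295.5 175.0 4.031229019165039
scene deck ((568.9481811523438, 169.9651336669922), (173.7021484375, 195.05226135253906), 10.290201187133789)
side disc 54 [519.2 159.8] [46.  51.4]
side recess 446 [567.6 159. ] [311.2 377.3]
ball px 300.5 240.5 5.700977325439453
side deck ((566.543212890625, 185.96444702148438), (170.74111938476562, 157.42222595214844), 10.22067642211914)
ball [0.60792573 0.11641957 0.10510034]
```

View pics/side_crop.png

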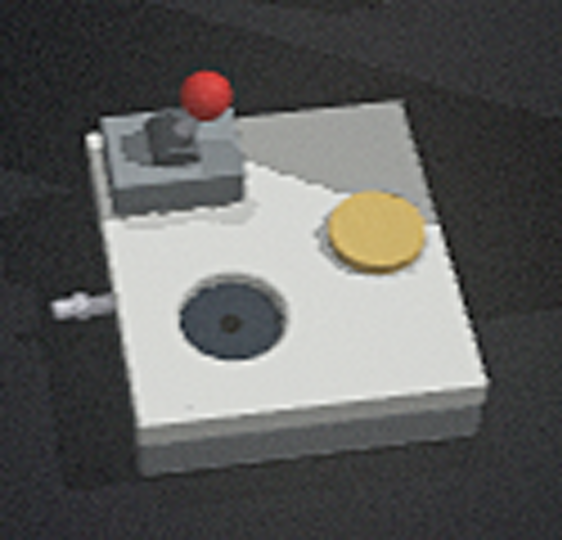

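The crop shows the recess as a dark disc at about (307,290) full-frame, the bronze disc at (338.5,271.5) and the lever leaning to -x. The station yaw is about 10.2°. I'll move the wrist camera over it with the jaw line along the push direction.

```bash
for i in 1 2 3 4; do python3 -m crank '[29.4,-25.5,0,0,0,0,0, 58.8,-51,0,0,0,0,0, 88.3,-76.5,0,0,0,0,0, 117.7,-102,0,0,0,0,0, 147.1,-127.5,0,0,0,0,0]' | tail -3; done
for i in 1 2 3; do python3 -m crank '[0,0,0,0,0,-6.7,0, 0,0,0,0,0,-13.4,0, 0,0,0,0,0,-20.1,0, 0,0,0,0,0,-26.8,0, 0,0,0,0,0,-33.5,0]' | tail -3; done
cat >> h.py <<'E'
from scipy.spatial.transform import Rotation as R
def tool(o):
    T=np.eye(4);T[:3,:3]=R.from_quat(o['tool_rot']).as_matrix();T[:3,3]=o['position'];return T
E
python3 - <<'E'
from rig import robot
from h import *;import pickle
o=robot.get_obs();c=robot.camera('wrist');pickle.dump((o,c),open('w1.pkl','wb'))
print(o['time'],o['position'],o['tool_rot'],o['q'],c['intrinsics'])
cv2.imwrite('pics/w1.png',c['pixels'][:,:,::-1])
E
```

```text
ft_force: [0.4, 0.0, -0.0]
grip_width: 0.0868
grip_force: 0.0
ft_force: [1.4, 0.1, 0.2]
grip_width: 0.0871
grip_force: 0.0
ft_force: [1.1, -0.6, -0.4]
grip_width: 0.0872
grip_force: 0.0
ft_force: [-1.1, -1.0, 0.9]
grip_width: 0.0873
grip_force: 0.0
ft_force: [-0.5, -0.1, 0.2]
grip_width: 0.0873
grip_force: 0.0
ft_force: [-0.0, 0.3, 0.7]
grip_width: 0.0872
grip_force: 0.0
ft_force: [0.2, -1.0, -0.3]
grip_width: 0.0869
grip_force: 0.0
3.0667 [0.57992776 0.15114662 0.24719398] [ 4.50173424e-01  8.92941053e-01 -1.98650129e-04 -3.53351180e-04] [ 6.86576113e-02  4.93358087e-01  1.49911208e+00  2.08397038e-05
  1.14993299e+00 -5.68228062e-01] [[301.62448488   0.         281.85525991]
 [  0.         301.62448488 210.26399659]
 [  0.           0.           1.        ]]
```

View pics/w1.png

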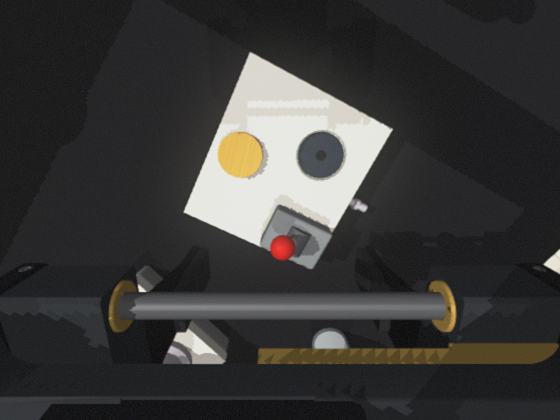

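Wrist view: disc at (241,155), recess at (321,155), ball at (283,247), with nothing hidden.

```bash
cat >> h.py <<'E'
def measure(o,c,nd,nr,nb,deck=True):
    T=tool(o)@c['mount'];im=c['pixels'];out={}
    hsv=cv2.cvtColor(im,cv2.COLOR_RGB2HSV);H,S,V=[hsv[...,i].astype(int) for i in range(3)]
    for nm,mk,z,near in (('disc',(H>15)&(H<35)&(S>120)&(V>110),.053,nd),('recess',V<120,.045,nr)):
        if near is None: continue
        k=big(mk,near);P=plane(c,k[:,0],z,T)[:,:2].astype(np.float32)*1000
        e=cv2.fitEllipse(P);out[nm]=np.array(e[0]);print(nm,len(k),np.round(e[0],1),np.round(e[1],1))
    if nb is not None:
        k=big(((H<8)|(H>172))&(S>120)&(V>70),nb);(u,v),r=cv2.minEnclosingCircle(k);out['ball']=plane(c,(u,v),.102,T)[0]*1000;print('ball',out['ball'],r)
    if deck:
        n,L,st,_=cv2.connectedComponentsWithStats(((V>150)&(S<60)).astype(np.uint8));i=L[int(nr[1]),int(nr[0])-int(35)] 
        k=cv2.convexHull(np.argwhere(L==i)[:,::-1].astype(np.float32));P=plane(c,k[:,0],.045,T)[:,:2].astype(np.float32)*1000
        out['deck']=cv2.minAreaRect(P);print('deck',out['deck'])
    return out
E
python3 - <<'E'
import pickle;from h import *
o,c=pickle.load(open('w1.pkl','rb'))
m=measure(o,c,(241,155),(321,155),(283,247))
T=tool(o);a=np.arctan2(T[1,1],T[0,1]);print('tool y ang',np.degrees(a))
d=m['recess']-m['disc'];print('push',np.linalg.norm(d),np.degrees(np.arctan2(d[1],d[0])))
E
```

```text
disc 125 [518.4 157.2] [47.4 47.7]
recess 1964 [640.   63.3] [632.3 862.5]
ball [607.7355893 113.5734019 102.       ] 12.71003246307373
deck ((569.1552734375, 168.85516357421875), (171.80178833007812, 190.7960205078125), 10.234687805175781)
tool y ang 36.49038157000219
push 153.65809620439708 -37.65581510507193
```

```bash
python3 - <<'E'
import pickle;from h import *
o,c=pickle.load(open('w1.pkl','rb'));T=tool(o)@c['mount']
V=cv2.cvtColor(c['pixels'],cv2.COLOR_RGB2HSV)[...,2][120:190,285:357]
n,L,st,ce=cv2.connectedComponentsWithStats((V<120).astype(np.uint8))
i=L[35,36];k=np.argwhere(L==i)[:,::-1]+[285,120]
k=cv2.convexHull(k.astype(np.float32));print(st[i])
print(cv2.fitEllipse(plane(c,k[:,0],.045,T)[:,:2].astype(np.float32)*1000))
E
python3 -m crank '[8.2,-7.1,0,0,0,0.5,0, 16.5,-14.1,0,0,0,1,0, 24.7,-21.2,0,0,0,1.5,0, 33,-28.2,0,0,0,1.7,0, 41.2,-35.3,0,0,0,1.7,0]'
python3 -m crank '[0,0,35,0,0,0,0, 0,0,70,0,0,0,0, 0,0,105,0,0,0,0, 0,0,125,0,0,0,0, 0,0,140,0,0,0,0]'
python3 - <<'E'
from rig import robot
from h import *
o=robot.get_obs();c=robot.camera('wrist');cv2.imwrite('pics/w2.png',c['pixels'][:,:,::-1]);print(o['position'],o['tool_rot'])
E
```

```text
[  13   12   46   46 1669]
((590.3319702148438, 208.5668182373047), (50.98493957519531, 51.28145980834961), 159.6636199951172)
time: 3.53
position: [0.5256, 0.164, 0.2476]
tool_rot: [0.466, 0.885, -0.0, -0.0]
ft_force: [-0.4, 0.2, 0.2]
grip_width: 0.0872
grip_force: 0.0
time: 3.95
position: [0.525, 0.1637, 0.1055]
tool_rot: [0.466, 0.885, -0.001, -0.002]
ft_force: [0.1, 0.0, -0.2]
grip_width: 0.087
grip_force: 0.0
[0.52503606 0.16373211 0.1054658 ] [ 0.46605995  0.88475098 -0.00107989 -0.00162921]
```

View pics/w2.png

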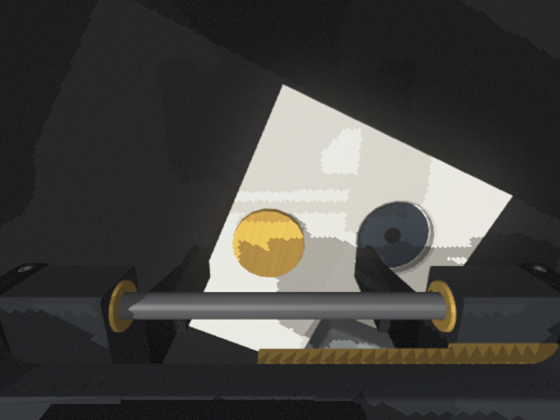

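The left fingertip is at about (200,250), behind the disc at (268,243). The right one is past it, and the recess is at (395,235). I'll check these in the tool frame.

```bash
cat >> h.py <<'E'
def rel(im_c,o,nd,nr,zd=.053):
    c=im_c;T0=tool(o);T=T0@c['mount'];V3=cv2.cvtColor(c['pixels'],cv2.COLOR_RGB2HSV).astype(int);H,S,V=V3[...,0],V3[...,1],V3[...,2]
    r={}
    for nm,mk,z,n in (('disc',(H>12)&(H<35)&(S>110)&(V>60),zd,nd),('recess',(V<110)&~((H>12)&(H<35)&(S>110)),.045,nr)):
        if n is None: continue
        q,L,st,_=cv2.connectedComponentsWithStats(mk.astype(np.uint8));i=L[n[1],n[0]]
        k=cv2.convexHull(np.argwhere(L==i)[:,::-1].astype(np.float32))
        P=plane(c,k[:,0],z,T);e=cv2.fitEllipse(P[:,:2].astype(np.float32)*1000)
        w=np.r_[np.array(e[0])/1000,z];r[nm]=w
        print(nm,'world',np.round(w*1000,1),'axes',np.round(e[1],1),'tool',np.round((T0[:3,:3].T@(w-T0[:3,3]))*1000,1))
    return r
E
python3 - <<'E'
from rig import robot
from h import *
o=robot.get_obs();c=robot.camera('wrist');rel(c,o,(268,243),(395,228))
T=tool(o);print(np.degrees(np.arctan2(T[1,1],T[0,1])))
E
```

```text
disc world [517.8 157.5  53. ] axes [48.5 50.4] tool [-1.6 -8.2 50.6]Traceback (most recent call last):
  File "<stdin>", line 3, in <module>
  File "h.py", line 42, in rel
    P=plane(c,k[:,0],z,T);e=cv2.fitEllipse(P[:,:2].astype(np.float32)*1000)
                            ~~~~~~~~~~~~~~^^^^^^^^^^^^^^^^^^^^^^^^^^^^^^^^^
cv2.error: OpenCV(4.12.0) /io/opencv/modules/imgproc/src/shapedescr.cpp:361: error: (-201:Incorrect size of input array) There should be at least 5 points to fit the ellipse in function 'fitEllipseNoDirect'
```

```bash
python3 -m crank '[0,0,10,0,0,0,0, 0,0,20,0,0,0,0, 0,0,28,0,0,0,0, 0,0,31,0,0,0,0, 0,0,31,0,0,0,0]' | head -4
python3 -m crank '[0,5,0,0,0,0,0, 0,10,0,0,0,0,0, 0,15,0,0,0,0,0, 0,20,0,0,0,0,0, 0,25,0,0,0,0,0]'
python3 -m crank '[0,5,0,0,0,0,0, 0,10,0,0,0,0,0, 0,15,0,0,0,0,0, 0,20,0,0,0,0,0, 0,25,0,0,0,0,0]'
python3 - <<'E'
from rig import robot
from h import *
o=robot.get_obs();c=robot.camera('wrist');cv2.imwrite('pics/w3.png',c['pixels'][:,:,::-1]);print(o['position'],o['ft_force'])
E
```

```text
time: 4.47
position: [0.527, 0.1636, 0.076]
tool_rot: [0.466, 0.885, -0.0, -0.0]
ft_force: [0.2, 0.4, -0.6]
time: 4.88
position: [0.5486, 0.1781, 0.0768]
tool_rot: [0.466, 0.885, 0.0, 0.0]
ft_force: [-0.8, -0.8, 0.7]
grip_width: 0.0871
grip_force: 0.5
time: 5.3
position: [0.5689, 0.1921, 0.0766]
tool_rot: [0.466, 0.885, -0.0, -0.0]
ft_force: [-1.5, -1.1, 1.5]
grip_width: 0.0872
grip_force: 0.7
[0.5688784  0.19212944 0.07655302] [-1.46172342 -1.12558452  1.50981684]
```

View pics/w3.png

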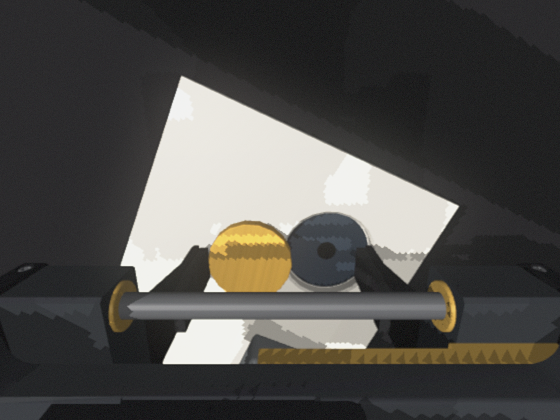

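The disc at (250,258) is being pushed by the left finger, and the recess is at (327,249). The tip rides slightly high at 51.6 mm, so I'll measure the lateral offset before continuing lower.

```bash
python3 - <<'E'
from rig import robot
from h import *
o=robot.get_obs();c=robot.camera('wrist');T0=tool(o);T=T0@c['mount']
inv=lambda P:np.round((P-T0[:3,3])@T0[:3,:3]*1000,1)
print('disc L,R,top pts',inv(plane(c,[(208,258),(292,258),(250,221)],.053,T)).tolist())
print('recess top, hole centre(floor)',inv(plane(c,[(327,212)],.045,T)).tolist(),inv(plane(c,[(326,250)],.037,T)).tolist())
print('nominal recess',inv(np.array([[.5913,.2086,.045]])))
E
```

```text
disc L,R,top pts [[2.8, -43.7, 23.6], [2.7, 6.0, 23.7], [26.0, -18.1, 23.6]]
recess top, hole centre(floor) [[28.7, 26.6, 31.7]] [[0.3, 28.5, 39.8]]
nominal recess [[ 1.3 26.3 31.7]]
```

```bash
python3 -m crank '[0,-2,0,0,0,0,0, 0,-2,2.5,0,0,0,0, 0,2,2.5,0,0,0,0, 0,6,2.5,0,0,0,0, 0,11,2.5,0,0,0,0]'
python3 -m crank '[0,4,0,0,0,0,0, 0,8,0,0,0,0,0, 0,12,0,0,0,0,0, 0,16,0,0,0,0,0, 0,20,0,0,0,0,0]'
python3 -m crank '[0,3,0,0,0,0,0, 0,6,0,0,0,0,0, 0,9,0,0,0,0,0, 0,12,0,0,0,0,0, 0,14.5,0,0,0,0,0]'
python3 - <<'E'
from rig import robot
from h import *
o=robot.get_obs();c=robot.camera('wrist');cv2.imwrite('pics/w4.png',c['pixels'][:,:,::-1]);print(o['position'],o['ft_force'])
E
```

```text
time: 5.82
position: [0.5777, 0.1981, 0.0739]
tool_rot: [0.466, 0.885, -0.0, -0.0]
ft_force: [0.1, 0.9, 0.5]
grip_width: 0.0869
grip_force: 0.2
time: 6.23
position: [0.5944, 0.2096, 0.074]
tool_rot: [0.466, 0.885, -0.0, -0.0]
ft_force: [-1.0, -0.6, -0.1]
grip_width: 0.0868
grip_force: 0.3
time: 6.65
position: [0.6066, 0.2179, 0.0741]
tool_rot: [0.466, 0.885, 0.0, 0.0]
ft_force: [0.0, -0.3, -0.9]
grip_width: 0.0868
grip_force: 0.0
[0.60661479 0.21786657 0.07409699] [ 0.04564818 -0.3466225  -0.91321029]
```

View pics/w4.png

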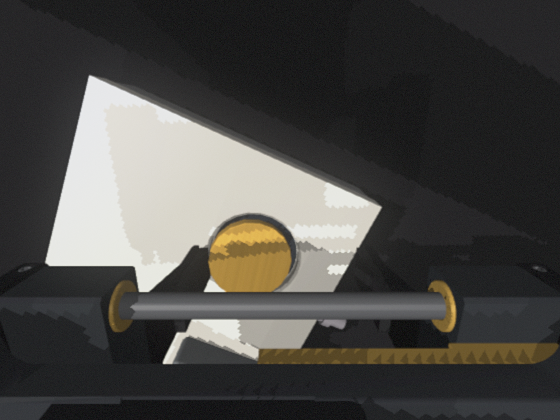

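The disc now sits inside the recess ring at about (250,257), and the finger force has fallen to zero. I'll back off, rise, and verify from above.

```bash
python3 -m crank '[0,-3,0,0,0,0,0, 0,-3,-25,0,0,0,0, 0,-3,-60,0,0,0,0, 0,-3,-95,0,0,0,0, 0,-3,-130,0,0,0,0]' | head -2
python3 -m crank '[-5,-10,0,0,0,0,0, -15,-25,0,0,0,0,0, -25,-35,0,0,0,0,0, -30,-40,0,0,0,0,0, -30,-40,0,0,0,0,0]' | head -2
python3 - <<'E'
from rig import robot
from h import *
o=robot.get_obs();c=robot.camera('wrist');s=robot.camera('side');print(o['position'])
a=cv2.resize(c['pixels'][40:320,180:460,::-1],(500,500),interpolation=cv2.INTER_CUBIC)
b=cv2.resize(s['pixels'][225:335,260:375,::-1],(300,287),interpolation=cv2.INTER_CUBIC)
p=np.zeros((500,800,3),np.uint8);p[:,:500]=a;p[:287,500:]=b;cv2.imwrite('pics/w5.png',p)
import pickle;pickle.dump((o,c,s),open('w5.pkl','wb'))
E
```

```text
time: 7.12
position: [0.603, 0.2157, 0.205]
time: 7.53
position: [0.5871, 0.1668, 0.2035]
[0.5871217  0.16677702 0.203511  ]
```

View pics/w5.png

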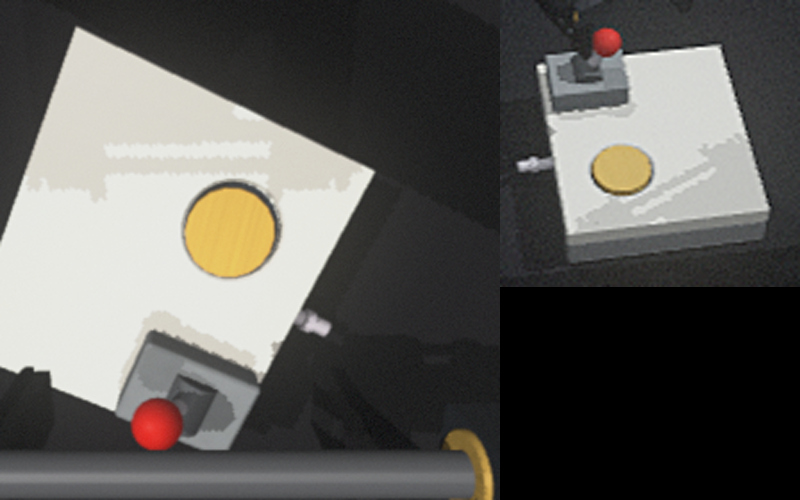

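The disc lies flush in the recess in both views, with only a thin even-depth gap at its upper right. Next is the lever: turn the jaws along station x and straddle the ball.

```bash
python3 -m crank '[0,0,0,0,0,6,0, 0,0,0,0,0,12,0, 0,0,0,0,0,18,0, 0,0,0,0,0,24.2,0, 0,0,0,0,0,24.2,0]' | head -3
python3 -m crank '[-14,8,0,0,0,0,0, -28,16,0,0,0,0,0, -42,24,0,0,0,0,0, -55.3,31.8,0,0,0,0,0, -55.3,31.8,0,0,0,0,0]' | head -2
python3 - <<'E'
from rig import robot
from h import *
o=robot.get_obs();s=robot.camera('side');c=robot.camera('scene');T=tool(o);rb=[]
print(o['position'],np.degrees(np.arctan2(T[1,1],T[0,1])))
for k,(x,y,w,h) in ((s,(280,225,45,35)),(c,(280,160,40,40))):
    hs=cv2.cvtColor(k['pixels'],cv2.COLOR_RGB2HSV).astype(int)[y:y+h,x:x+w]
    m=((hs[...,0]<8)|(hs[...,0]>172))&(hs[...,1]>120)&(hs[...,2]>60)
    p=np.argwhere(m)[:,::-1];print(len(p),p.mean(0)+[x,y]) if len(p) else print('hidden')
    if len(p): rb.append(ray(k,p.mean(0)+[x,y]))
if len(rb)==2: b=tri(rb);print(b,T[:3,:3].T@(b-T[:3,3]))
E
```

```text
time: 8.05
position: [0.5879, 0.1693, 0.2035]
tool_rot: [0.642, 0.767, 0.0, -0.0]
time: 8.47
position: [0.6322, 0.1161, 0.2041]
[0.63223078 0.11612495 0.20410079] 10.08406578007033
99 [300.38383838 240.64646465]
48 [295.02083333 175.08333333]
[0.6075563  0.11575542 0.10435376] [ 0.0041286  -0.02467011  0.09966332]
```

```bash
python3 -m crank '[0,-2,20,0,0,0,0, 0,-2,45,0,0,0,0, 0,-2,65,0,0,0,0, 0,-2,80,0,0,0,0, 0,-2,85,0,0,0,0]' | head -4
python3 -m crank '[0,4,0,0,0,0,0, 0,8,0,0,0,0,0, 0,12,0,0,0,0,0, 0,16,0,0,0,0,0, 0,20,0,0,0,0,0]'
python3 -m crank '[0,4,0,0,0,0,0, 0,8,0,0,0,0,0, 0,12,0,0,0,0,0, 0,16,0,0,0,0,0, 0,20,0,0,0,0,0]'
python3 -m crank '[0,1,0,0,0,0,0, 0,2,0,0,0,0,0, 0,3,0,0,0,0,0, 0,3,0,0,0,0,0, 0,3,0,0,0,0,0]'
```

```text
time: 8.98
position: [0.6243, 0.1199, 0.1163]
tool_rot: [0.641, 0.768, -0.002, -0.002]
ft_force: [-0.3, 0.1, 0.6]
time: 9.4
position: [0.646, 0.1231, 0.1203]
tool_rot: [0.641, 0.768, -0.001, -0.0]
ft_force: [-3.7, -0.1, 2.6]
grip_width: 0.0871
grip_force: 1.7
time: 9.82
position: [0.667, 0.1266, 0.1191]
tool_rot: [0.641, 0.767, 0.0, 0.0]
ft_force: [-2.7, -0.5, 0.7]
grip_width: 0.0867
grip_force: 0.9
time: 10.23
position: [0.6694, 0.1271, 0.119]
tool_rot: [0.641, 0.767, 0.0, 0.0]
ft_force: [-0.1, 0.0, -0.2]
grip_width: 0.0869
grip_force: 0.3
```

```bash
python3 -m crank '[0,0.6,0,0,0,0,0, 0,1.2,0,0,0,0,0, 0,1.8,0,0,0,0,0, 0,2.4,0,0,0,0,0, 0,3,0,0,0,0,0]' | sed -n '2p;4p'
python3 -m crank '[0,0.5,0,0,0,0,0, 0,1,0,0,0,0,0, 0,1.5,0,0,0,0,0, 0,2,0,0,0,0,0, 0,2,0,0,0,0,0]' | sed -n '2p;4p'
```

```text
position: [0.6718, 0.1275, 0.1187]
ft_force: [-1.7, 0.1, -1.4]
position: [0.6725, 0.1277, 0.1185]
ft_force: [-5.1, -0.7, -1.6]
```

The force rises with no further travel, so the lever is at its stop. I'll back off, rise, and check everything.

```bash
python3 -m crank '[0,-4,0,0,0,0,0, 0,-8,0,0,0,0,0, 0,-8,-30,0,0,0,0, 0,-8,-65,0,0,0,0, 0,-8,-100,0,0,0,0]' | head -4
python3 -m crank '[-30,0,0,0,0,0,0, -60,0,0,0,0,0,0, -90,0,0,0,0,0,0, -100,-20,0,0,0,0,0, -100,-20,0,0,0,0,0]' | head -2
python3 - <<'E'
from rig import robot
from h import *
import pickle
_,d=pickle.load(open('d0.pkl','rb'))
o=robot.get_obs();s=robot.camera('side');c=robot.camera('scene');rb=[]
for k,(x,y,w,h) in ((s,(270,225,55,35)),(c,(280,160,50,40))):
    hs=cv2.cvtColor(k['pixels'],cv2.COLOR_RGB2HSV).astype(int)[y:y+h,x:x+w]
    m=((hs[...,0]<8)|(hs[...,0]>172))&(hs[...,1]>120)&(hs[...,2]>60)
    p=np.argwhere(m)[:,::-1];print(len(p))
    if len(p): rb.append(ray(k,p.mean(0)+[x,y]))
if len(rb)==2: print('ball',tri(rb))
cv2.imwrite('pics/side_end.png',s['pixels'][:,:,::-1]);print(o['ft_force'],o['time'])
E
```

```text
time: 11.48
position: [0.6666, 0.1268, 0.22]
tool_rot: [0.641, 0.767, 0.001, 0.0]
ft_force: [0.8, 0.3, -0.5]
time: 11.9
position: [0.6633, 0.0213, 0.2197]
99
0
[-1.58851535 -0.20858507 -0.82249267] 11.9
```

View pics/side_end.png

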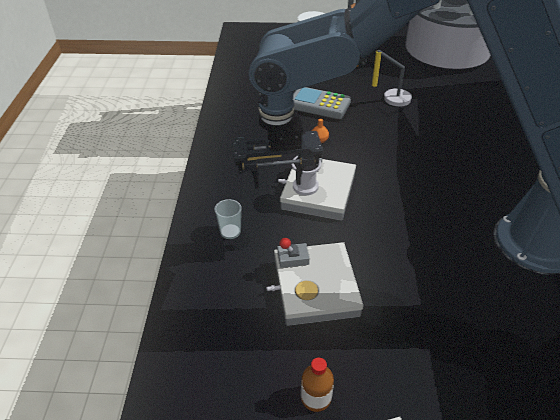

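The ball has moved from (300,241) to (285,243), about 37 mm, which is the full swing. The disc is in the recess at (307,290), and the beaker, bulb, bottle and funnel stand where they were. The arm is clear, so I'm handing in.

```bash
python3 -m crank '[0,0,0,0,0,0,0, 0,0,0,0,0,0,0, 0,0,0,0,0,0,0, 0,0,0,0,0,0,0, 0,0,0,0,0,0,0]' | head -4
python3 -c "
from rig import robot
print(robot.hand_in())"
```

```text
time: 12.42
position: [0.6645, 0.0253, 0.219]
tool_rot: [0.641, 0.768, 0.0, 0.0]
ft_force: [-0.8, 1.0, 0.6]
the job is handed in; nothing more can be done
None
```

I pushed the disc into the empty station's recess, where it looks flush in the camera views, moved that station's lever to its far stop, and handed in at 12.4 s; the judge's result was not shown.

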